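# Rack the doming stakes in order of size

### The arm

A 7-joint arm with a two-finger parallel gripper is mounted at the origin on the work surface. World frame = base frame: x ahead of the robot, y to its left, z up, the work surface at z = 0. Lengths are in m, angles in rad, forces in N, time in s.
With the tool pointing down it reaches from about 0.425 to 0.925 m from the base axis. Payload 6.8 kg.
Tool frame: the origin (TCP) lies where the fingers leave the gripper's body, on its centre line; the fingertips stand 73 mm ahead of it and the grasp point (between the pads) lies 54 mm ahead of it; z points along the fingers, y is the line along which they close (so a half turn about z gives the same grasp; the last joint's range is limited). The gripper opens to 85 mm and grips with 20 to 120 N. Pads are 22 mm wide; open, the fingers measure 114 mm over their backs; the gripper's body (76 mm by 85 mm) begins 54 mm behind the grasp point. The pads swing forward as they close: fully open they stand 13 mm farther back than shut.
Start: joints at [-1.243, 0.477, 0.022, 1.555, -0.011, 1.109, -0.083], TCP at [0.285, 0.612, 0.304] pointing down, gripper open.
Joint ranges: [-2.96, 2.96], [-0.34, 2.1], [-1.41, 1.46], [0.24, 2.44], [-1.37, 4.51], [0.17, 1.92], [-2.96, 2.96]. Speed limits (rad/s): [2.39, 2.39, 3.14, 3.14, 3.14, 3.14, 3.14].

### API

Orientations are given as a rotation vector (axis times angle).
In Python, from bench import r, grab_frame, camera_info gives the robot as it stands.
- The arm moves only by the shell command python3 -m pendant [OPENING] [FORCE], which reads ROWS from standard input. ROWS is a JSON list of rows, 1 to 5 of them, each an object with the fields trans (a list: dx, dy, dz in parts of the range, where 1.0 means 0.2 m), turn_vec (a list: a rotation vector rx, ry, rz in shares of pi rad (1.0 is pi rad)); a field left out counts as zero; each row is the pose to reach, as a shift and turn from the pose commanded when the command began, along the tool's axes at that moment; what a row does not reach only later rows make up. A row lasts 1/10 s, in which the tool goes at most 0.05 m and 0.15 rad, less where a joint would pass 70% of its speed; a pose out of reach is approached as far as the arm can. OPENING is the finger opening in m, set as the command begins (- or left out keeps the last). The fingers move at their own pace and stop on an object; FORCE is the grip in N (left out, the last holds). Time passes only in rows, so rows that do not move let the fingers close. It prints the time, the measured TCP pose, the force, the opening and the grip force at its end. No shift or turn number may pass 1 either way. Input that does not fit is refused with a message, and nothing moves.
- r.get_obs(): the state, without advancing time (a new reading comes with each control period).
- grab_frame(name): name is "scene" or "side" or "wrist"; returns (picture, depth): 480x640x3 uint8, blue, green, red; 480x640 float32, m along the optical axis (not along the pixel's ray), 0 where there is no reading.
- camera_info(name): a dict with "camera_matrix" (3x3 intrinsics, pixels), "R" (3x3) and "t" (3): a world point X has camera coordinates R X + t. Camera axes: x right, y down, z forward; pixel columns grow to the right and rows downward; lengths in m; the calibration is good to about 2 mm. The wrist camera is an equidistant fisheye: a pixel r from the principal point sees the ray r / f radians off the axis. A picture is of the moment at which its call begins: read the wrist's pose just before it. camera_info takes no time and is no camera call; for the wrist camera it gives the pose at the moment of the call.
- r.hand_in(): hands the job in; it is judged then, once.
The state is a dict: "clock": time; "joints": joint angles; "qvel": joint speeds; "tau": joint torques, N m; "tcp_pos": TCP position; "orientation": TCP orientation; "contact_force": force on the tool from outside, world axes, zero at the start; "moment": the same for the moment, N m; "grip_width": finger opening in m; "gripper_force": force on a finger pad.
Only numpy, scipy, OpenCV 4.12 (cv2) and the standard library are available. Lean on these libraries where they do the work, as an engineer would, in place of code of your own. Each camera call takes 0.05 s, during which the arm holds its last target. There are 200 camera calls.

### The job

Put the four steel doming stakes away on the wooden strip in order of head size: each standing upright, centred on its own black pad, the smallest on the pad next to the steel doming block and the largest at the far end by the red dish. Leave the doming block and the dish where they are.

Things in the scene. Friction and masses are not known exactly. Their poses are not given: they have to be found in the camera images.
- stake_20: Smallest of four loose upright steel doming stakes, mushroom-shaped. Round foot 32 mm across, 7 mm high; slim stem 16 to 18 mm across; head 20 mm across, with a straight band from 38 to 52 mm above the underside (grip here) and a low dome; 60 mm high in all; about 0.14 kg. Origin: centre of the underside; z up its axis; yaw is meaningless.
- stake_30: Second smallest of four loose upright steel doming stakes, mushroom-shaped. Round foot 32 mm across, 7 mm high; slim stem 16 to 18 mm across; head 30 mm across, with a straight band from 38 to 52 mm above the underside (grip here) and a low dome; 62.5 mm high in all; about 0.19 kg. Origin: centre of the underside; z up its axis; yaw is meaningless.
- stake_40: Second largest of four loose upright steel doming stakes, mushroom-shaped. Round foot 32 mm across, 7 mm high; slim stem 16 to 18 mm across; head 40 mm across, with a straight band from 38 to 52 mm above the underside (grip here) and a low dome; 65 mm high in all; about 0.27 kg. Origin: centre of the underside; z up its axis; yaw is meaningless.
- stake_50: Largest of four loose upright steel doming stakes, mushroom-shaped. Round foot 32 mm across, 7 mm high; slim stem 16 to 18 mm across; head 50 mm across, with a straight band from 38 to 52 mm above the underside (grip here) and a low dome; 67.5 mm high in all; about 0.38 kg. Origin: centre of the underside; z up its axis; yaw is meaningless.
- pad_a: One of four identical black rubber pads, 52 mm across, 2 mm thick, fixed in a straight row, 80 mm apart centre to centre, on a fixed pale wooden strip (310 x 70 mm, 14 mm high). Which pad is where in the row varies. Origin: centre of its underside, on the strip's top, 14 mm above the bench; its top is 2 mm higher. y runs along the row, x across, z up.
- pad_b: One of four identical black rubber pads, 52 mm across, 2 mm thick, fixed in a straight row, 80 mm apart centre to centre, on a fixed pale wooden strip (310 x 70 mm, 14 mm high). Which pad is where in the row varies. Origin: centre of its underside, on the strip's top, 14 mm above the bench; its top is 2 mm higher. y runs along the row, x across, z up.
- pad_c: One of four identical black rubber pads, 52 mm across, 2 mm thick, fixed in a straight row, 80 mm apart centre to centre, on a fixed pale wooden strip (310 x 70 mm, 14 mm high). Which pad is where in the row varies. Origin: centre of its underside, on the strip's top, 14 mm above the bench; its top is 2 mm higher. y runs along the row, x across, z up.
- pad_d: One of four identical black rubber pads, 52 mm across, 2 mm thick, fixed in a straight row, 80 mm apart centre to centre, on a fixed pale wooden strip (310 x 70 mm, 14 mm high). Which pad is where in the row varies. Origin: centre of its underside, on the strip's top, 14 mm above the bench; its top is 2 mm higher. y runs along the row, x across, z up.
- block: Steel doming block: a 60 mm cube with dark round hollows in its top, heavy (1.5 kg), standing on the bench just beyond one end of the strip (either end), about 80 to 100 mm from the centre of the nearest pad. Origin: centre of its underside. Not to be moved.
- dish: Round red plastic dish, 80 mm across, 20 mm high, with a few brass beads, standing on the bench beyond the other end of the strip. Origin: centre of its underside. Not to be moved.
Mind the look-alikes: they are no part of the job. Leave any pink or turquoise look-alike of the stake_20 alone.

How it is judged:
By the outcome, as a careful person would: the job done as asked, in the order asked, and still so for the second after the job is handed in, with the robot touching nothing.
It also fails if it takes over 93 s, if anything falls off the work surface, if the arm or the gripper's body presses on something with over 40 N, if the wrist force passes 120 N, or if a joint passes its speed limit or range.

## Working session

There is one attempt and no reset: what is moved stays moved. The work goes in short steps, Python scripts to look and compute and a shell command to move; the robot and the scene stay as the last step left them, time stands still between calls to the robot, and variables do not carry over. Pictures are saved under pics/ and viewed, at most 14 in all, crops included, and the job is handed in when it is done.

```bash
ls; mkdir -p pics
python3 - <<'E'
from bench import r, grab_frame, camera_info
import cv2,numpy as np
print(r.get_obs())
for n in("scene","side"):
    p,d=grab_frame(n);cv2.imwrite(f"pics/{n}0.png",p);np.save(f"/tmp/{n}0.npy",d)
    c=camera_info(n);print(n,c)
E
```

```text
pics
{'clock': 0.0, 'joints': array([-1.24307909,  0.47778657,  0.02235989,  1.55650133, -0.01152481,
        1.10929409, -0.08312303]), 'qvel': array([ 1.36096061e-04,  2.76981003e-06,  4.11662467e-05, -1.24146457e-03,
       -2.17819312e-03,  2.65732972e-05, -2.38907171e-04]), 'tau': array([ 1.38913429e-04, -5.96446502e+01,  1.60784382e+00, -2.81194371e+01,
        1.24342006e-02,  9.24818247e-03, -5.29479180e-06]), 'tcp_pos': array([0.28476089, 0.61146179, 0.30291399]), 'orientation': array([-6.79162064e-01, -3.06701555e+00,  2.89017273e-03]), 'contact_force': array([-0.37093989,  0.54663042, -0.28526761]), 'moment': array([ 0.01245055, -0.05925036,  0.06084169]), 'gripper_force': 0.0, 'grip_width': 0.08525536615944186}
scene {'camera_matrix': array([[454.51023811,   0.        , 323.1874629 ],
       [  0.        , 454.51023811, 231.58817111],
       [  0.        ,   0.        ,   1.        ]]), 'R': array([[-0.7931997 ,  0.60880515, -0.01380324],
       [ 0.53315443,  0.68332658, -0.49880972],
       [-0.2942458 , -0.40301498, -0.8666016 ]]), 't': array([ 0.39572636, -0.25165219,  0.91238404])}
side {'camera_matrix': array([[607.69274345,   0.        , 317.27879927],
       [  0.        , 607.69274345, 240.57977813],
       [  0.        ,   0.        ,   1.        ]]), 'R': array([[ 0.932058  , -0.3621238 ,  0.01158577],
       [-0.26564132, -0.70477144, -0.65782361],
       [ 0.24637891,  0.6100521 , -0.75308291]]), 't': array([-0.49375538,  0.15720388,  1.02311076])}
```

View pics/scene0.png

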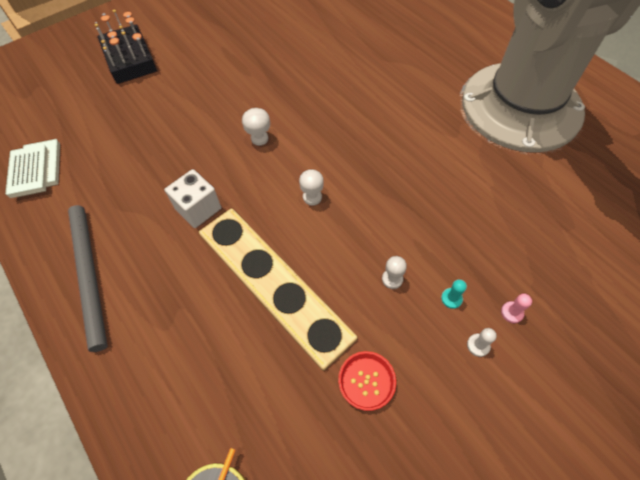

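View pics/side0.png

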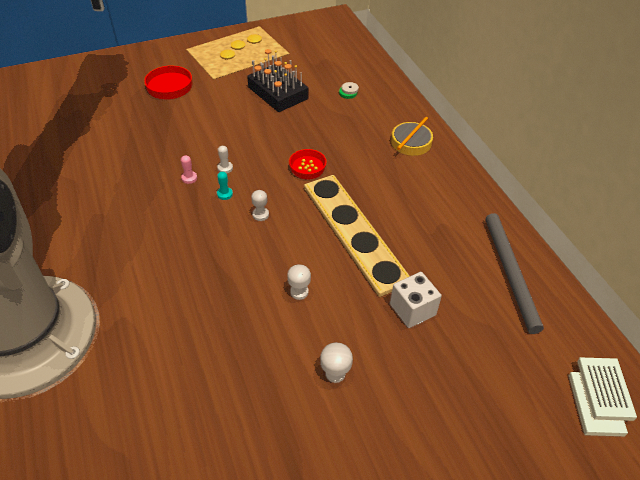

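The scene view shows the stakes from large to small with heads at about (256,120), (311,182), (396,266) and (488,336). The pads are at (227,232), (257,264), (290,298) and (324,335), with the block at (193,198) and the dish at (367,381). The side view has the heads at (336,358), (299,276), (260,199) and (223,152), and the pads at (386,272), (364,242), (345,214) and (326,189). The pink and turquoise look-alikes sit near the smallest stake.

```bash
cat > h.py <<'E'
import cv2,numpy as np
from scipy.optimize import least_squares
def ray(c,uv):
    K,R,t=c["camera_matrix"],c["R"],c["t"]
    d=R.T@np.linalg.inv(K)@np.array([*uv,1.]); return -R.T@t,d
def onplane(c,uv,z):
    o,d=ray(c,uv); return o+d*(z-o[2])/d[2]
def tri(c1,u1,c2,u2):
    o1,d1=ray(c1,u1);o2,d2=ray(c2,u2)
    s=np.linalg.lstsq(np.c_[d1,-d2],o2-o1,rcond=None)[0]
    a,b=o1+s[0]*d1,o2+s[1]*d2; return (a+b)/2,np.linalg.norm(a-b)
def cloud(c,d,m):
    v,u=np.nonzero(m&(d>0)); z=d[v,u]
    X=(np.linalg.inv(c["camera_matrix"])@np.c_[u,v,np.ones(len(u))].T)*z
    return (c["R"].T@(X-c["t"][:,None])).T
def blob(m,uv):
    n,l,s,ce=cv2.connectedComponentsWithStats(m.astype(np.uint8))
    k=l[uv[1],uv[0]]; return (l==k)&(k>0),ce[k],s[k]
def circ(P):
    f=lambda p:np.hypot(P[:,0]-p[0],P[:,1]-p[1])-p[2]
    return least_squares(f,[*P[:,:2].mean(0),.015],loss="soft_l1",f_scale=.001).x
E
python3 - <<'E'
from h import *
from bench import camera_info
np.set_printoptions(precision=4,suppress=True)
C={n:camera_info(n) for n in("scene","side")}
I={n:cv2.imread(f"pics/{n}0.png") for n in C};D={n:np.load(f"/tmp/{n}0.npy") for n in C}
H={n:cv2.cvtColor(I[n],cv2.COLOR_BGR2HSV) for n in C}
dark={n:H[n][...,2]<60 for n in C}
pads=list(zip([(227,232),(257,264),(290,298),(324,335)],[(386,272),(364,242),(345,214),(326,189)]))
for a,b in pads:
    ca=blob(dark["scene"],a);cb=blob(dark["side"],b)
    X,e=tri(C["scene"],ca[1],C["side"],cb[1])
    print("pad",X,e,onplane(C["scene"],ca[1],.016),onplane(C["side"],cb[1],.016),ca[2][4],cb[2][4])
g={n:(H[n][...,1]<70)&(H[n][...,2]>90) for n in C}
hs=list(zip([(256,120),(311,182),(396,266),(488,336)],[(336,358),(299,276),(260,199),(223,152)]))
for a,b in hs:
    for n,u in(("scene",a),("side",b)):
        m,_,s=blob(g[n],u);P=cloud(C[n],D[n],m)
        B=P[(P[:,2]>.039)&(P[:,2]<.051)];F=P[P[:,2]<.009]
        print(n,s,"ztop",np.percentile(P[:,2],[2,98]),"band",len(B),circ(B),"foot",len(F),circ(F) if len(F)>5 else 0)
    ta,tb=[blob(g[n],u)[0] for n,u in(("scene",a),("side",b))]
for n,u in(("scene",(193,198)),("side",(415,298))):
    m,_,s=blob(g[n],u);P=cloud(C[n],D[n],m);print("block",s,P.mean(0),P.min(0),P.max(0))
for n,u in(("scene",(345,375)),("side",(292,165))):
    m,_,s=blob((H[n][...,1]>180)&(H[n][...,2]>120)&((H[n][...,0]<6)|(H[n][...,0]>174)),u);P=cloud(C[n],D[n],m);print("dish",s,P.min(0),P.max(0))
E
```

```text
pad [ 0.5665 -0.048  -0.0069] 0.15606616585979402 [0.5084 0.0049 0.016 ] [ 0.6211 -0.1075  0.016 ] 305108 416
pad [ 0.5608 -0.0132  0.0353] 0.10682392060742618 [0.5084 0.0049 0.016 ] [ 0.6136 -0.0277  0.016 ] 305108 363
pad [0.5237 0.0043 0.027 ] 0.02602795769804378 [0.5084 0.0049 0.016 ] [0.5385 0.0064 0.016 ] 305108 302806
pad [0.5498 0.0439 0.1137] 0.02282995486027558 [0.5084 0.0049 0.016 ] [0.5991 0.131  0.016 ] 305108 303
scene [242 108  28  37 755] ztop [0.0009 0.0674] band 115 [ 0.4592 -0.2544  0.0249] foot 112 [ 0.4369 -0.2823  0.047 ]
side [321 343  32  39 949] ztop [0.0058 0.0693] band 108 [ 0.4615 -0.2553  0.0249] foot 59 [ 0.4611 -0.2566  0.0141]
scene [299 170  24  35 657] ztop [0.0002 0.0647] band 89 [ 0.4612 -0.081   0.0196] foot 122 [ 0.4589 -0.0843  0.0173]
side [288 265  23  34 613] ztop [0.0044 0.0668] band 82 [ 0.4626 -0.083   0.0193] foot 72 [ 0.4628 -0.0838  0.0138]
scene [382 256  24  33 577] ztop [-0.0002  0.0625] band 65 [0.4551 0.1246 0.0145] foot 165 [0.4548 0.1239 0.0145]
side [252 190  17  31 389] ztop [0.0034 0.0644] band 59 [0.4559 0.1232 0.0142] foot 61 [0.4561 0.1229 0.0142]
scene [467 328  29  29 549] ztop [-0.0006  0.0594] band 56 [0.426  0.2822 0.0099] foot 215 [0.4267 0.2818 0.0138]
side [218 146  15  27 262] ztop [0.0039 0.0608] band 36 [0.427  0.2803 0.0091] foot 43 [0.4277 0.2804 0.0144]
block [ 165  169   56   59 1862] [ 0.6354 -0.176   0.046 ] [ 0.5896 -0.2711 -0.0018] [ 0.6667 -0.1516  0.0633]<stdin>:22: RuntimeWarning: Mean of empty slice.
  ret = um.true_divide(
Traceback (most recent call last):
ValueError: zero-size array to reduction operation minimum which has no identity
```

```bash
cat > pads.py <<'E'
from h import *
from bench import camera_info
np.set_printoptions(precision=4,suppress=True)
C={n:camera_info(n) for n in("scene","side")}
I={n:cv2.imread(f"pics/{n}0.png") for n in C};D={n:np.load(f"/tmp/{n}0.npy") for n in C}
H={n:cv2.cvtColor(I[n],cv2.COLOR_BGR2HSV) for n in C}
pads=list(zip([(227,232),(257,264),(290,298),(324,335)],[(386,272),(364,242),(345,214),(326,189)]))
for a,b in pads:
    print(H["scene"][a[1],a[0]],H["side"][b[1],b[0]])
    r=[]
    for n,u in(("scene",a),("side",b)):
        x=I[n].max(2); m=(x<60)
        box=np.zeros_like(m);box[u[1]-19:u[1]+20,u[0]-20:u[0]+21]=1
        r.append(blob(m&box,u))
    X,e=tri(C["scene"],r[0][1],C["side"],r[1][1])
    print("pad",X,e,onplane(C["scene"],r[0][1],.016),onplane(C["side"],r[1][1],.016),r[0][2],r[1][2],
     cloud(C["scene"],D["scene"],r[0][0]).mean(0),cloud(C["side"],D["side"],r[1][0]).mean(0))
P=cloud(C["side"],D["side"],np.pad(np.ones((70,70),bool),((265,145),(380,190))))
T=P[(P[:,2]>.055)];print("block top",T.min(0),T.max(0),np.median(T,0))
n="side";m=(H[n][...,1]>180)&(H[n][...,2]>120)&((H[n][...,0]<8)|(H[n][...,0]>172))
m[:,:280]=0;m[:140]=0;m[190:]=0;m[:,340:]=0
P=cloud(C[n],D[n],m);print("dish",P.min(0),P.max(0))
E
python3 pads.py
```

```text
[24 39 65] [27 53 53]
pad [ 0.5663 -0.0494 -0.0055] 0.15485848380087835 [0.5082 0.0025 0.016 ] [ 0.6211 -0.1075  0.016 ] [     0      0    640    480 307200] [373 262  27  22 416] [nan nan nan] [ 0.6206 -0.1082  0.0172]
[22 42 66] [25 58 53]
pad [ 0.5606 -0.0146  0.0366] 0.10577571119094924 [0.5082 0.0025 0.016 ] [ 0.6136 -0.0277  0.016 ] [     0      0    640    480 307200] [352 233  26  20 363] [nan nan nan] [ 0.6132 -0.0285  0.0171]
[19 42 67] [21 71 61]
pad [0.5229 0.0036 0.0293] 0.023070726312793874 [0.5082 0.0025 0.016 ] [0.5373 0.0084 0.016 ] [     0      0    640    480 307200] [     0      0    640    480 306839] [nan nan nan] [nan nan nan]
[19 42 66] [18 44 58]
pad [0.5497 0.0426 0.1149] 0.022037464618518368 [0.5082 0.0025 0.016 ] [0.5991 0.131  0.016 ] [     0      0    640    480 307200] [314 181  24  17 303] [nan nan nan] [0.5987 0.1302 0.017 ]
block top [ 0.6016 -0.2227  0.055 ] [ 0.6686 -0.1566  0.0657] [ 0.6335 -0.1916  0.061 ]
dish [ 0.5532  0.1764 -0.0017] [0.6424 0.2812 0.025 ]pads.py:17: RuntimeWarning: Mean of empty slice.
  cloud(C["scene"],D["scene"],r[0][0]).mean(0),cloud(C["side"],D["side"],r[1][0]).mean(0))
  ret = um.true_divide(
```

```bash
sed -i 's/(x<60)/(x<(88 if n=="scene" else 72))/' pads.py
cat >> h.py <<'E'
from scipy.spatial.transform import Rotation as Ro
G=np.array([[0,1,0],[1,0,0],[0,0,-1.]]) # tool x=world y, tool y=world x, z down
def delta(p):
    from bench import r
    o=r.get_obs();R=Ro.from_rotvec(o["orientation"]).as_matrix()
    print("tcp",o["tcp_pos"].round(4),"d",(R.T@(np.array(p)-o["tcp_pos"])).round(4),"rot",Ro.from_matrix(R.T@G).as_rotvec().round(4),"t",o["clock"])
E
cat >> pads.py <<'E'
for u in((460,286),(524,299)):
    n="scene";m=(H[n][...,1]>60)&(abs(H[n][...,0].astype(int)-H[n][u[1],u[0],0])<8);b=blob(m,u);P=cloud(C[n],D[n],b[0]);print("look",b[2],circ(P[(P[:,2]>.036)]),np.median(P,0))
delta([.427,.281,.2])
E
python3 pads.py
```

```text
[24 39 65] [27 53 53]
pad [ 0.6215 -0.1056  0.0138] 0.0009425564992071432 [ 0.6214 -0.104   0.016 ] [ 0.621  -0.1073  0.016 ] [213 220  29  25 550] [373 262  27  22 479] [ 0.6214 -0.1044  0.0155] [ 0.6206 -0.1079  0.0172]
[22 42 66] [25 58 53]
pad [ 0.6144 -0.0258  0.0139] 0.0010041429355141947 [ 0.6143 -0.0245  0.016 ] [ 0.614  -0.0276  0.016 ] [242 251  30  27 619] [352 232  26  21 422] [ 0.6141 -0.0249  0.0155] [ 0.6135 -0.0284  0.0171]
[19 42 67] [21 71 61]
pad [0.6072 0.0541 0.014 ] 0.00043040978166935097 [0.6073 0.0549 0.016 ] [0.6065 0.0523 0.016 ] [274 284  31  29 705] [332 206  25  18 370] [0.6071 0.0546 0.0154] [0.6061 0.0516 0.0169]
[19 42 66] [18 44 58]
pad [0.6    0.1338 0.0139] 0.00030025498127882546 [0.6002 0.1344 0.016 ] [0.5992 0.1317 0.016 ] [308 320  33  32 811] [314 181  25  17 332] [0.6001 0.1342 0.0153] [0.5988 0.1309 0.017 ]
block top [ 0.6016 -0.2227  0.055 ] [ 0.6686 -0.1566  0.0657] [ 0.6335 -0.1916  0.061 ]
dish [ 0.5532  0.1764 -0.0017] [0.6424 0.2812 0.025 ]
look [442 280  24  28 454] [0.4072 0.2067 0.0067] [0.4108 0.2079 0.0192]h.py:21: RuntimeWarning: Mean of empty slice.
  return least_squares(f,[*P[:,:2].mean(0),.015],loss="soft_l1",f_scale=.001).x
  ret = um.true_divide(
Traceback (most recent call last):
  File "pads.py", line 24, in <module>
    n="scene";m=(H[n][...,1]>60)&(abs(H[n][...,0].astype(int)-H[n][u[1],u[0],0])<8);b=blob(m,u);P=cloud(C[n],D[n],b[0]);print("look",b[2],circ(P[(P[:,2]>.036)]),np.median(P,0))
                                                                                                                                          ~~~~^^^^^^^^^^^^^^^^^^
  File "h.py", line 21, in circ
    return least_squares(f,[*P[:,:2].mean(0),.015],loss="soft_l1",f_scale=.001).x
           ~~~~~~~~~~~~~^^^^^^^^^^^^^^^^^^^^^^^^^^^^^^^^^^^^^^^^^^^^^^^^^^^^^^^
ValueError: Initial guess is outside of provided bounds
```

Pads triangulate to z ≈ 0.014, 80.0 mm apart, which is within the 2 mm calibration of their 0.016 tops. Head radii come out at 25, 19.5, 14 and 9.5 mm, with tops at 60–68 mm. Everything matches the given sizes and is within reach, so I'm moving.

```bash
python3 -c "
from h import *
delta([.4265,.2813,.2])"
```

```text
tcp [0.2848 0.6116 0.303 ] d [-0.2679 -0.2394  0.1034] rot [-1.400e-03  1.000e-03  1.135e+00] t 0.1
```

Units first: shifts go in shares of 0.2 m and turns go in shares of pi rad. So -0.19 m / 0.2 = -0.95, -0.17 m / 0.2 = -0.85, 0.75 rad / 3.1416 = 0.2387.

```bash
echo '[{"trans": [-0.25,-0.25,0.1],"turn_vec": [0,0,0.0477]},{"trans": [-0.45,-0.4,0.2],"turn_vec": [0,0,0.0955]},{"trans": [-0.6,-0.55,0.3],"turn_vec": [0,0,0.1432]},{"trans": [-0.75,-0.7,0.3],"turn_vec": [0,0,0.191]},{"trans": [-0.95,-0.85,0.3],"turn_vec": [0,0,0.2387]}]' | python3 -m pendant 0.045 40; python3 -c "
from h import *
delta([.4265,.2813,.2])"
```

```text
clock: 0.6
tcp_pos: [0.3781, 0.3883, 0.2429]
orientation: [-1.762, -2.6, 0.005]
contact_force: [0.8, -0.5, -0.4]
grip_width: 0.0449
gripper_force: 0.0
tcp [0.3781 0.3883 0.2429] d [-0.1173  0.0054  0.043 ] rot [-0.0025  0.0019  0.3797] t 0.6
```

In the tool's units: -0.1173 m / 0.2 = -0.5865, -0.11 m / 0.2 = -0.55, 0.38 rad / 3.1416 = 0.121.

```bash
echo '[{"trans": [-0.2,0,0.1],"turn_vec": [0,0,0.0414]},{"trans": [-0.4,0,0.175],"turn_vec": [0,0,0.0828]},{"trans": [-0.55,0.025,0.215],"turn_vec": [0,0,0.121]},{"trans": [-0.5865,0.027,0.215],"turn_vec": [-0.0008,0.0006,0.1209]},{"trans": [-0.5865,0.027,0.215],"turn_vec": [-0.0008,0.0006,0.1209]}]' | python3 -m pendant; python3 -c "
from h import *
delta([.4265,.2813,.098])
from bench import grab_frame
cv2.imwrite('pics/w1.png',grab_frame('wrist')[0])"
```

```text
clock: 1.1
tcp_pos: [0.4282, 0.283, 0.2012]
orientation: [2.217, 2.226, 0.004]
contact_force: [-0.0, 0.9, -0.3]
grip_width: 0.0452
gripper_force: 0.0
tcp [0.4282 0.283  0.2012] d [-0.0019 -0.0019  0.1032] rot [ 0.0018 -0.0016  0.0042] t 1.1
```

View pics/w1.png

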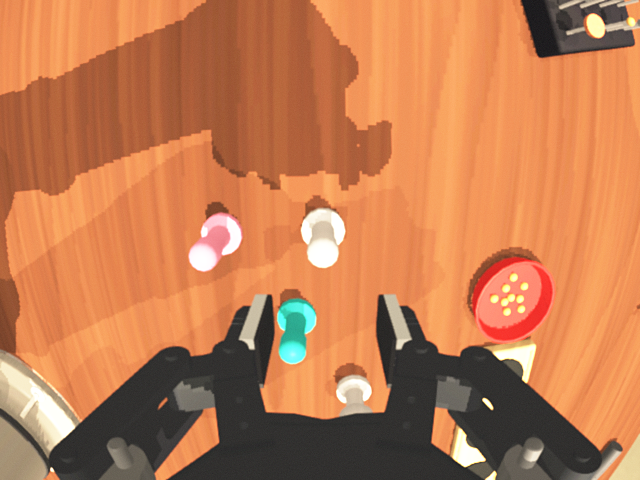

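The wrist view shows the white stake at about (322,245), midway between the fingers (320). Turquoise is at (293,335), clear of the finger line. Descending.

In the tool's units: 0.102 m / 0.2 = 0.51, 0.08 m / 0.2 = 0.4.

```bash
echo '[{"trans": [0,0,0.2]},{"trans": [0,0,0.4]},{"trans": [0,0,0.51]},{"trans": [0,0,0.51]},{"trans": [0,0,0.51]}]' | python3 -m pendant; python3 -c "
from h import *
delta([.4265,.2813,.098])"
```

```text
clock: 1.65
tcp_pos: [0.4279, 0.2859, 0.0998]
orientation: [-2.212, -2.229, -0.005]
contact_force: [0.9, -0.1, 0.6]
grip_width: 0.0453
gripper_force: 0.0
tcp [0.4279 0.2859 0.0998] d [-0.0045 -0.0014  0.0018] rot [ 0.0019 -0.003   0.0077] t 1.65
```

In the tool's units: -0.0045 m / 0.2 = -0.0225, 0.002 m / 0.2 = 0.01, 0.0077 rad / 3.1416 = 0.0025.

```bash
echo '[{"trans": [-0.0225,-0.007,0.01],"turn_vec": [0,-0.001,0.0025]},{"trans": [-0.0225,-0.007,0.01],"turn_vec": [0,-0.001,0.0025]},{"trans": [-0.0225,-0.007,0.01],"turn_vec": [0,-0.001,0.0025]}]' | python3 -m pendant; python3 -c "
from h import *
delta([.4265,.2813,.098])"
echo '[{},{},{},{},{}]' | python3 -m pendant 0.0 50; python3 -c "
from h import *
delta([.4265,.2813,.2])"
```

```text
clock: 1.95
tcp_pos: [0.427, 0.2802, 0.0983]
orientation: [2.223, 2.217, 0.004]
contact_force: [0.5, -0.3, 0.4]
grip_width: 0.0448
gripper_force: 0.0
tcp [0.427  0.2802 0.0983] d [ 0.0011 -0.0005  0.0003] rot [ 0.0033 -0.0006 -0.0024] t 1.95
clock: 2.45
tcp_pos: [0.4269, 0.2801, 0.0979]
orientation: [2.223, 2.217, 0.003]
contact_force: [-1.4, -0.2, 5.9]
grip_width: 0.0179
gripper_force: 48.7
tcp [0.4269 0.2801 0.0979] d [ 0.0012 -0.0002 -0.1021] rot [ 0.0024  0.     -0.0025] t 2.45
```

In the tool's units: -0.102 m / 0.2 = -0.51, -0.07 m / 0.2 = -0.35.

```bash
echo '[{"trans": [0,0,-0.15]},{"trans": [0,0,-0.35]},{"trans": [0,0,-0.51]},{"trans": [0,0,-0.51]}]' | python3 -m pendant; python3 -c "
from h import *
from bench import grab_frame,camera_info
delta([.6213,-.1045,.2])
p,d=grab_frame('side');c=camera_info('side')
cv2.imwrite('pics/s1.png',cv2.resize(p[60:220,130:330],None,fx=3,fy=3))
g=p[60:220,130:330]
H=cv2.cvtColor(p,cv2.COLOR_BGR2HSV);m=(H[...,1]<70)&(H[...,2]>90);P=cloud(c,d,m)
P=P[np.hypot(P[:,0]-.427,P[:,1]-.28)<.02];print(len(P),np.percentile(P[:,2],[1,50,99]))"
```

```text
clock: 2.85
tcp_pos: [0.4285, 0.2812, 0.2033]
orientation: [2.223, 2.217, 0.014]
contact_force: [1.1, 0.2, -1.2]
grip_width: 0.0174
gripper_force: 49.3
tcp [0.4285 0.2812 0.2033] d [-0.3852  0.1939  0.003 ] rot [ 0.0076 -0.0047 -0.0028] t 2.85
368 [0.10836128 0.13827746 0.16822778]
```

View pics/s1.png

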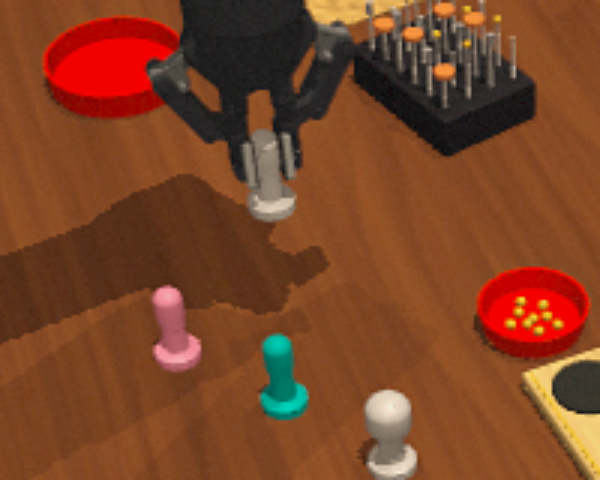

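The stake is held upright between the pads, foot below, at crop position (270,180). It is clear of the table, so I'm carrying it to the pad by the block.

In the tool's units: -0.2 m / 0.2 = -1, 0.06 m / 0.2 = 0.3.

```bash
echo '[{"trans": [-0.2,0.1,0]},{"trans": [-0.4,0.2,0]},{"trans": [-0.6,0.3,0]},{"trans": [-0.8,0.4,0]},{"trans": [-1,0.5,0]}]' | python3 -m pendant; echo '[{"trans": [-0.2,0.1,0]},{"trans": [-0.4,0.2,0]},{"trans": [-0.6,0.3,0]},{"trans": [-0.8,0.4,0]},{"trans": [-0.935,0.47,0]}]' | python3 -m pendant; python3 -c "
from h import *
delta([.6213,-.1069,.15])"
```

```text
clock: 3.4
tcp_pos: [0.5257, 0.078, 0.1983]
orientation: [2.223, 2.219, -0.002]
contact_force: [2.0, 0.5, -0.9]
grip_width: 0.0176
gripper_force: 49.3
clock: 3.9
tcp_pos: [0.6194, -0.1112, 0.1983]
orientation: [2.226, 2.215, -0.002]
contact_force: [0.2, 0.4, -0.4]
grip_width: 0.0179
gripper_force: 49.3
tcp [ 0.6194 -0.1112  0.1983] d [0.0044 0.0019 0.0483] rot [-0.0001  0.002  -0.0053] t 3.9
```

In the tool's units: 0.065 m / 0.2 = 0.325, 0.048 m / 0.2 = 0.24, -0.0053 rad / 3.1416 = -0.0017.

```bash
echo '[{"trans": [0.022,0.0095,0.1],"turn_vec": [0,0.0006,-0.0017]},{"trans": [0.022,0.0095,0.24],"turn_vec": [0,0.0006,-0.0017]},{"trans": [0.022,0.0095,0.325],"turn_vec": [0,0.0006,-0.0017]},{"trans": [0.022,0.0095,0.325],"turn_vec": [0,0.0006,-0.0017]},{"trans": [0.022,0.0095,0.325],"turn_vec": [0,0.0006,-0.0017]}]' | python3 -m pendant; python3 -c "
from h import *
delta([.6213,-.1069,.115])"
```

```text
clock: 4.4
tcp_pos: [0.6213, -0.1031, 0.1346]
orientation: [-2.218, -2.224, -0.002]
contact_force: [0.5, 0.5, -1.0]
grip_width: 0.0177
gripper_force: 49.3
tcp [ 0.6213 -0.1031  0.1346] d [-0.0038 -0.      0.0196] rot [ 0.0008 -0.0012  0.0029] t 4.4
```

In the tool's units: 0.014 m / 0.2 = 0.07, 0.008 m / 0.2 = 0.04, 0.003 rad / 3.1416 = 0.001.

```bash
echo '[{"trans": [-0.019,0,0.04],"turn_vec": [0,-0.0003,0.001]},{"trans": [-0.019,0,0.07],"turn_vec": [0,-0.0003,0.001]},{"trans": [-0.019,0,0.07],"turn_vec": [0,-0.0003,0.001]},{"trans": [-0.019,0,0.07],"turn_vec": [0,-0.0003,0.001]},{"trans": [-0.019,0,0.07],"turn_vec": [0,-0.0003,0.001]}]' | python3 -m pendant; python3 -c "
from h import *
delta([.6213,-.1069,.115])";echo '[{},{},{}]' | python3 -m pendant;python3 -c "
from h import *
delta([.6213,-.1069,.115])"
```

```text
clock: 4.9
tcp_pos: [0.6219, -0.1069, 0.1214]
orientation: [2.22, 2.22, 0.003]
contact_force: [0.5, -0.0, -0.7]
grip_width: 0.0179
gripper_force: 49.3
tcp [ 0.6219 -0.1069  0.1214] d [-0.     -0.0006  0.0064] rot [ 0.0027 -0.0004 -0.0001] t 4.9
clock: 5.2
tcp_pos: [0.6217, -0.1069, 0.1212]
orientation: [2.221, 2.22, 0.003]
contact_force: [-0.3, -0.1, -1.5]
grip_width: 0.0178
gripper_force: 49.3
tcp [ 0.6217 -0.1069  0.1212] d [-0.     -0.0004  0.0062] rot [ 0.0023 -0.0004 -0.0001] t 5.2
```

In the tool's units: 0.0065 m / 0.2 = 0.0325, 0.005 m / 0.2 = 0.025.

```bash
echo '[{"trans": [0,0,0.015]},{"trans": [0,0,0.025]},{"trans": [0,0,0.0325]},{"trans": [0,0,0.0325]}]' | python3 -m pendant;python3 -c "
from h import *
delta([.6213,-.1069,.114])"
```

```text
clock: 5.6
tcp_pos: [0.6216, -0.1069, 0.1142]
orientation: [2.221, 2.221, 0.002]
contact_force: [-0.0, 0.4, -0.8]
grip_width: 0.0177
gripper_force: 49.4
tcp [ 0.6216 -0.1069  0.1142] d [ 0.     -0.0003  0.0002] rot [ 0.0017 -0.0004 -0.0001] t 5.6
```

In the tool's units: 0.001 m / 0.2 = 0.005.

```bash
echo '[{"trans": [0,0,0.005]},{"trans": [0,0,0.005]}]' | python3 -m pendant;echo '[{"trans": [0,0,0.005]},{"trans": [0,0,0.005]}]' | python3 -m pendant
```

```text
clock: 5.8
tcp_pos: [0.6217, -0.107, 0.114]
orientation: [2.221, 2.22, 0.003]
contact_force: [-1.6, 0.4, 2.8]
grip_width: 0.0177
gripper_force: 49.8
clock: 6.0
tcp_pos: [0.6218, -0.107, 0.114]
orientation: [2.221, 2.22, 0.004]
contact_force: [-4.8, 1.8, 12.5]
grip_width: 0.0179
gripper_force: 50.7
```

Contact came at the predicted height. Releasing and rising.

In the tool's units: -0.001 m / 0.2 = -0.005.

```bash
echo '[{"trans": [0,0,-0.005]},{"trans": [0,0,-0.005]},{"trans": [0,0,-0.005]},{"trans": [0,0,-0.005]}]' | python3 -m pendant 0.045; echo '[{"trans": [0,0,-0.1]},{"trans": [0,0,-0.25]},{"trans": [0,0,-0.45]},{"trans": [0,0,-0.45]}]' | python3 -m pendant; python3 -c "
from h import *
from bench import grab_frame
p,d=grab_frame('wrist');cv2.imwrite('pics/w2.png',p)
delta([.4555,.1239,.2])"
```

```text
clock: 6.4
tcp_pos: [0.6216, -0.1069, 0.1133]
orientation: [2.221, 2.22, 0.002]
contact_force: [0.6, -0.4, -0.1]
grip_width: 0.0448
gripper_force: 0.0
clock: 6.8
tcp_pos: [0.6243, -0.108, 0.2088]
orientation: [2.216, 2.215, 0.012]
contact_force: [-0.6, 0.2, 0.8]
grip_width: 0.0452
gripper_force: 0.0
tcp [ 0.6231 -0.1074  0.2063] d [ 0.2313 -0.1677  0.005 ] rot [ 0.0076  0.     -0.0004] t 6.85
```

View pics/w2.png

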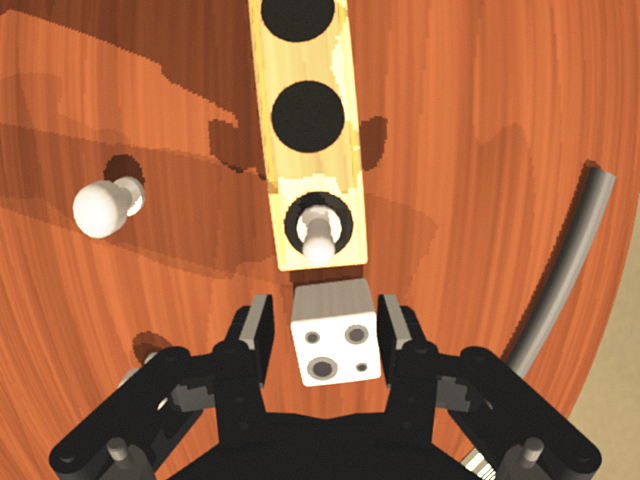

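Stake 20 stands on the block-side pad: foot and pad are both centred at about (319,222). Next is stake 30.

In the tool's units: 0.2 m / 0.2 = 1, 0.16 m / 0.2 = 0.8.

```bash
echo '[{"trans": [0.2,-0.15,0]},{"trans": [0.4,-0.3,0]},{"trans": [0.6,-0.45,0]},{"trans": [0.8,-0.6,0]},{"trans": [1,-0.75,0]}]' | python3 -m pendant 0.055;echo '[{"trans": [0.155,-0.09,0.025]},{"trans": [0.155,-0.09,0.1]},{"trans": [0.155,-0.09,0.25]},{"trans": [0.155,-0.09,0.25]},{"trans": [0.155,-0.09,0.25]}]' | python3 -m pendant; python3 -c "
from h import *
delta([.4555,.1239,.098])"
```

```text
clock: 7.35
tcp_pos: [0.4695, 0.0943, 0.2023]
orientation: [2.221, 2.221, 0.0]
contact_force: [1.3, 1.3, 0.2]
grip_width: 0.0551
gripper_force: 0.0
clock: 7.85
tcp_pos: [0.453, 0.1235, 0.1527]
orientation: [2.222, 2.22, -0.002]
contact_force: [-0.4, 0.1, 0.3]
grip_width: 0.0545
gripper_force: 0.0
tcp [0.453  0.1235 0.1527] d [0.0004 0.0025 0.0547] rot [-0.0002  0.0011 -0.0007] t 7.85
```

In the tool's units: 0.055 m / 0.2 = 0.275, 0.045 m / 0.2 = 0.225.

```bash
echo '[{"trans": [0.002,0.0125,0.1]},{"trans": [0.002,0.0125,0.225]},{"trans": [0.002,0.0125,0.275]},{"trans": [0.002,0.0125,0.275]},{"trans": [0.002,0.0125,0.275]}]' | python3 -m pendant; python3 -c "
from h import *
delta([.4555,.1239,.098])"
```

```text
clock: 8.35
tcp_pos: [0.4568, 0.1244, 0.0991]
orientation: [2.221, 2.22, 0.004]
contact_force: [0.5, 0.0, 0.0]
grip_width: 0.0552
gripper_force: 0.0
tcp [0.4568 0.1244 0.0991] d [-0.0005 -0.0013  0.0011] rot [ 0.0028 -0.0006 -0.0006] t 8.35
```

In the tool's units: -0.0013 m / 0.2 = -0.0065, 0.001 m / 0.2 = 0.005.

```bash
echo '[{"trans": [-0.0025,-0.0065,0.005]},{"trans": [-0.0025,-0.0065,0.005]}]' | python3 -m pendant;echo '[{},{},{},{},{}]' | python3 -m pendant 0.0 60; echo '[{"trans": [0,0,-0.15]},{"trans": [0,0,-0.35]},{"trans": [0,0,-0.51]},{"trans": [0,0,-0.51]}]' | python3 -m pendant; python3 -c "
from h import *
delta([.6142,-.026,.2])"
```

```text
clock: 8.55
tcp_pos: [0.4551, 0.1241, 0.098]
orientation: [2.221, 2.22, 0.004]
contact_force: [0.0, 0.1, -0.2]
grip_width: 0.0546
gripper_force: 0.0
clock: 9.05
tcp_pos: [0.4553, 0.1242, 0.0978]
orientation: [2.221, 2.22, 0.004]
contact_force: [-0.7, -0.1, 6.2]
grip_width: 0.0282
gripper_force: 58.6
clock: 9.45
tcp_pos: [0.4567, 0.1245, 0.2028]
orientation: [2.22, 2.219, 0.013]
contact_force: [-0.7, 0.4, -2.1]
grip_width: 0.0281
gripper_force: 59.9
tcp [0.4567 0.1245 0.2028] d [-0.1505  0.1575  0.0035] rot [ 0.0083 -0.0038 -0.0004] t 9.45
```

In the tool's units: 0.157 m / 0.2 = 0.785, -0.15 m / 0.2 = -0.75.

```bash
echo '[{"trans": [-0.15,0.15,0]},{"trans": [-0.3,0.325,0]},{"trans": [-0.45,0.5,0]},{"trans": [-0.6,0.65,0]},{"trans": [-0.75,0.785,0]}]' | python3 -m pendant; echo '[{},{"trans": [0,0,0.1]},{"trans": [0,0,0.25]},{"trans": [0,0,0.325]},{"trans": [0,0,0.325]}]' | python3 -m pendant; python3 -c "
from h import *
delta([.6142,-.026,.122])"
```

```text
clock: 9.95
tcp_pos: [0.6124, -0.0272, 0.1979]
orientation: [-2.221, -2.222, -0.001]
contact_force: [0.3, -0.3, -2.2]
grip_width: 0.0282
gripper_force: 59.9
clock: 10.45
tcp_pos: [0.6096, -0.0255, 0.1315]
orientation: [-2.219, -2.22, 0.004]
contact_force: [-1.4, -0.5, -0.7]
grip_width: 0.0283
gripper_force: 60.0
tcp [ 0.6096 -0.0255  0.1315] d [-0.0005  0.0047  0.0094] rot [-0.0042 -0.0002  0.0003] t 10.45
```

In the tool's units: 0.009 m / 0.2 = 0.045, 0.005 m / 0.2 = 0.025, -0.004 rad / 3.1416 = -0.0013.

```bash
echo '[{"trans": [-0.0025,0.0235,0.025],"turn_vec": [-0.0013,0,0]},{"trans": [-0.0025,0.0235,0.045],"turn_vec": [-0.0013,0,0]},{"trans": [-0.0025,0.0235,0.045],"turn_vec": [-0.0013,0,0]},{"trans": [-0.0025,0.0235,0.045],"turn_vec": [-0.0013,0,0]}]' | python3 -m pendant; python3 -c "
from h import *
delta([.6142,-.026,.1145])"
```

```text
clock: 10.85
tcp_pos: [0.6168, -0.0265, 0.1261]
orientation: [2.218, 2.218, 0.008]
contact_force: [-0.5, -0.8, -1.3]
grip_width: 0.0282
gripper_force: 60.0
tcp [ 0.6168 -0.0265  0.1261] d [ 0.0005 -0.0027  0.0116] rot [ 0.007  -0.0005 -0.0001] t 10.85
```

In the tool's units: 0.01 m / 0.2 = 0.05, 0.004 m / 0.2 = 0.02, 0.003 rad / 3.1416 = 0.001.

```bash
echo '[{"trans": [0.0025,-0.0115,0.02],"turn_vec": [0.001,0,0]},{"trans": [0.0025,-0.0115,0.04],"turn_vec": [0.001,0,0]},{"trans": [0.0025,-0.0115,0.05],"turn_vec": [0.001,0,0]},{"trans": [0.0025,-0.0115,0.05],"turn_vec": [0.001,0,0]},{"trans": [0.0025,-0.0115,0.05],"turn_vec": [0.001,0,0]}]' | python3 -m pendant; python3 -c "
from h import *
delta([.6142,-.026,.1145])"
```

```text
clock: 11.35
tcp_pos: [0.6143, -0.0261, 0.1154]
orientation: [2.22, 2.22, 0.004]
contact_force: [0.3, -0.1, -1.3]
grip_width: 0.028
gripper_force: 60.0
tcp [ 0.6143 -0.0261  0.1154] d [ 0.0001 -0.0001  0.0009] rot [ 0.0029 -0.0003 -0.0001] t 11.35
```

In the tool's units: 0.002 m / 0.2 = 0.01, 0.001 m / 0.2 = 0.005.

```bash
echo '[{"trans": [0,0,0.005]},{"trans": [0,0,0.01]},{"trans": [0,0,0.01]}]' | python3 -m pendant;echo '[{"trans": [0,0,-0.0025]},{"trans": [0,0,-0.0025]},{"trans": [0,0,-0.0025]},{"trans": [0,0,-0.0025]}]' | python3 -m pendant 0.055; echo '[{"trans": [0,0,-0.1]},{"trans": [0,0,-0.25]},{"trans": [0,0,-0.45]},{"trans": [0,0,-0.45]}]' | python3 -m pendant; python3 -c "
from h import *
delta([.4619,-.082,.2])"
```

```text
clock: 11.65
tcp_pos: [0.6146, -0.0261, 0.114]
orientation: [2.22, 2.22, 0.005]
contact_force: [-1.6, 0.1, 2.5]
grip_width: 0.0277
gripper_force: 60.3
clock: 12.05
tcp_pos: [0.6144, -0.026, 0.114]
orientation: [2.22, 2.22, 0.004]
contact_force: [0.4, 0.3, 0.2]
grip_width: 0.0552
gripper_force: 0.0
clock: 12.45
tcp_pos: [0.6169, -0.0267, 0.2092]
orientation: [2.216, 2.215, 0.014]
contact_force: [0.5, -0.3, 0.9]
grip_width: 0.0549
gripper_force: 0.0
tcp [ 0.6169 -0.0267  0.2092] d [-0.0554 -0.1551  0.0073] rot [ 0.0121 -0.0008 -0.0007] t 12.45
```

Stake 30 has been released on its pad. Next is stake 40.

In the tool's units: -0.153 m / 0.2 = -0.765, -0.12 m / 0.2 = -0.6.

```bash
echo '[{"trans": [-0.075,-0.2,0]},{"trans": [-0.15,-0.4,0]},{"trans": [-0.225,-0.6,0]},{"trans": [-0.275,-0.765,0]},{"trans": [-0.275,-0.765,0.05]}]' | python3 -m pendant 0.065;echo '[{"trans": [0,0,0.1]},{"trans": [0,0,0.2]},{"trans": [0,0,0.2]},{"trans": [0,0,0.2]}]' | python3 -m pendant; python3 -c "
from h import *
delta([.4619,-.082,.097])"
```

```text
clock: 12.95
tcp_pos: [0.4568, -0.0828, 0.1935]
orientation: [-2.226, -2.217, -0.003]
contact_force: [0.9, 0.4, -0.2]
grip_width: 0.0646
gripper_force: 0.0
clock: 13.35
tcp_pos: [0.4615, -0.081, 0.1534]
orientation: [2.22, 2.22, 0.003]
contact_force: [-0.0, -0.0, -0.7]
grip_width: 0.065
gripper_force: 0.0
tcp [ 0.4615 -0.081   0.1534] d [-0.001   0.0003  0.0564] rot [ 0.0022 -0.     -0.0001] t 13.35
```

In the tool's units: 0.056 m / 0.2 = 0.28, 0.045 m / 0.2 = 0.225.

```bash
echo '[{"trans": [-0.005,0,0.1]},{"trans": [-0.005,0,0.225]},{"trans": [-0.005,0,0.28]},{"trans": [-0.005,0,0.28]},{"trans": [-0.005,0,0.28]}]' | python3 -m pendant; python3 -c "
from h import *
delta([.4619,-.082,.097])"
echo '[{},{},{},{},{}]' | python3 -m pendant 0.0 70; echo '[{"trans": [0,0,-0.15]},{"trans": [0,0,-0.35]},{"trans": [0,0,-0.51]},{"trans": [0,0,-0.51]}]' | python3 -m pendant; python3 -c "
from h import *
delta([.6071,.0537,.2])"
```

```text
clock: 13.85
tcp_pos: [0.4619, -0.0821, 0.0983]
orientation: [2.22, 2.219, 0.005]
contact_force: [-0.4, -0.2, -0.6]
grip_width: 0.0652
gripper_force: 0.0
tcp [ 0.4619 -0.0821  0.0983] d [ 0.0001 -0.      0.0013] rot [ 0.0039 -0.0003 -0.0003] t 13.85
clock: 14.35
tcp_pos: [0.4621, -0.082, 0.0988]
orientation: [2.22, 2.219, 0.007]
contact_force: [-1.9, 0.5, 8.8]
grip_width: 0.0379
gripper_force: 69.1
clock: 14.75
tcp_pos: [0.4631, -0.0824, 0.2033]
orientation: [2.217, 2.216, 0.013]
contact_force: [1.0, -0.4, -3.4]
grip_width: 0.0377
gripper_force: 72.0
tcp [ 0.4631 -0.0824  0.2033] d [0.1361 0.1439 0.005 ] rot [ 0.0108 -0.0011 -0.0004] t 14.75
```

In the tool's units: 0.143 m / 0.2 = 0.715, 0.136 m / 0.2 = 0.68.

```bash
echo '[{"trans": [0.15,0.15,0]},{"trans": [0.3,0.3,0]},{"trans": [0.45,0.45,0]},{"trans": [0.6,0.625,0]},{"trans": [0.68,0.715,0]}]' | python3 -m pendant; echo '[{},{},{"trans": [0,0,0.1]},{"trans": [0,0,0.25]},{"trans": [0,0,0.3]}]' | python3 -m pendant;echo '[{},{}]' | python3 -m pendant; python3 -c "
from h import *
delta([.6071,.0537,.1155])"
```

```text
clock: 15.25
tcp_pos: [0.6058, 0.0581, 0.1987]
orientation: [2.216, 2.225, 0.005]
contact_force: [0.4, -0.4, -3.5]
grip_width: 0.0375
gripper_force: 71.9
clock: 15.75
tcp_pos: [0.6013, 0.0524, 0.1371]
orientation: [-2.223, -2.218, 0.004]
contact_force: [-0.9, 0.3, -3.1]
grip_width: 0.0376
gripper_force: 71.8
clock: 15.95
tcp_pos: [0.6043, 0.0532, 0.1407]
orientation: [2.221, 2.219, 0.004]
contact_force: [0.7, 0.0, -3.3]
grip_width: 0.0378
gripper_force: 71.8
tcp [0.6043 0.0532 0.1407] d [0.0005 0.0027 0.0252] rot [ 0.0034 -0.0001 -0.0012] t 15.95
```

In the tool's units: 0.023 m / 0.2 = 0.115, 0.022 m / 0.2 = 0.11.

```bash
echo '[{"trans": [0.0025,0.0135,0.04]},{"trans": [0.0025,0.0135,0.08]},{"trans": [0.0025,0.0135,0.11]},{"trans": [0.0025,0.0135,0.115]},{"trans": [0.0025,0.0135,0.115]}]' | python3 -m pendant;echo '[{},{}]' | python3 -m pendant; python3 -c "
from h import *
delta([.6071,.0537,.1148])"
```

```text
clock: 16.45
tcp_pos: [0.6068, 0.0544, 0.1167]
orientation: [2.221, 2.22, 0.003]
contact_force: [0.7, 0.6, -3.1]
grip_width: 0.038
gripper_force: 71.9
clock: 16.65
tcp_pos: [0.6072, 0.0545, 0.1173]
orientation: [2.22, 2.22, 0.004]
contact_force: [0.1, -0.2, -2.3]
grip_width: 0.0375
gripper_force: 71.9
tcp [0.6072 0.0545 0.1173] d [-0.0008 -0.0001  0.0025] rot [ 0.0035 -0.0004 -0.0001] t 16.65
```

```bash
echo '[{"trans": [-0.004,0,0.0075]},{"trans": [-0.004,0,0.015]},{"trans": [-0.004,0,0.0175]},{"trans": [-0.004,0,0.0175]}]' | python3 -m pendant
```

```text
clock: 17.05
tcp_pos: [0.6073, 0.0535, 0.1149]
orientation: [2.221, 2.22, 0.005]
contact_force: [-4.1, -1.0, 8.9]
grip_width: 0.038
gripper_force: 73.2
```

In the tool's units: -0.001 m / 0.2 = -0.005.

```bash
echo '[{"trans": [0,0,-0.005]},{"trans": [0,0,-0.005]},{"trans": [0,0,-0.005]},{"trans": [0,0,-0.005]}]' | python3 -m pendant 0.065; echo '[{"trans": [0,0,-0.1]},{"trans": [0,0,-0.25]},{"trans": [0,0,-0.45]},{"trans": [0,0,-0.45]}]' | python3 -m pendant; python3 -c "
from h import *
delta([.4603,-.2549,.2])"
```

```text
clock: 17.45
tcp_pos: [0.6071, 0.0537, 0.1145]
orientation: [2.22, 2.22, 0.004]
contact_force: [-0.3, 0.1, 1.4]
grip_width: 0.0648
gripper_force: 0.0
clock: 17.85
tcp_pos: [0.6097, 0.0534, 0.2096]
orientation: [2.217, 2.216, 0.015]
contact_force: [1.6, 0.2, 0.6]
grip_width: 0.0652
gripper_force: 0.0
tcp [0.6097 0.0534 0.2096] d [-0.3085 -0.1493  0.0072] rot [ 0.0119 -0.0019 -0.0006] t 17.85
```

Stake 40 is placed. Next is stake 50.

In the tool's units: -0.2 m / 0.2 = -1, -0.16 m / 0.2 = -0.8.

```bash
echo '[{"trans": [-0.2,-0.1,0]},{"trans": [-0.4,-0.2,0]},{"trans": [-0.6,-0.3,0]},{"trans": [-0.8,-0.4,0]},{"trans": [-1,-0.5,0]}]' | python3 -m pendant 0.075;echo '[{"trans": [-0.2,-0.1,0]},{"trans": [-0.4,-0.2,0]},{"trans": [-0.54,-0.245,0]},{"trans": [-0.54,-0.245,0.1]},{"trans": [-0.54,-0.245,0.2]}]' | python3 -m pendant;echo '[{},{}]' | python3 -m pendant; python3 -c "
from h import *
delta([.4603,-.2549,.095])"
```

```text
clock: 18.35
tcp_pos: [0.5056, -0.1477, 0.2039]
orientation: [2.22, 2.22, 0.004]
contact_force: [0.7, -0.1, 0.4]
grip_width: 0.0749
gripper_force: 0.0
clock: 18.85
tcp_pos: [0.4575, -0.2559, 0.1637]
orientation: [2.222, 2.216, 0.005]
contact_force: [0.1, 0.5, -0.2]
grip_width: 0.075
gripper_force: 0.0
clock: 19.05
tcp_pos: [0.4576, -0.2543, 0.1638]
orientation: [2.221, 2.221, 0.003]
contact_force: [0.4, -0.1, 1.2]
grip_width: 0.0754
gripper_force: 0.0
tcp [ 0.4576 -0.2543  0.1638] d [-0.0007  0.0025  0.0688] rot [ 0.0019 -0.0005 -0.0001] t 19.05
```

In the tool's units: 0.067 m / 0.2 = 0.335, 0.045 m / 0.2 = 0.225.

```bash
echo '[{"trans": [-0.0035,0.0125,0.1]},{"trans": [-0.0035,0.0125,0.225]},{"trans": [-0.0035,0.0125,0.335]},{"trans": [-0.0035,0.0125,0.335]},{"trans": [-0.0035,0.0125,0.335]}]' | python3 -m pendant; python3 -c "
from h import *
delta([.4603,-.2549,.096])"
```

```text
clock: 19.55
tcp_pos: [0.461, -0.2552, 0.0978]
orientation: [2.22, 2.22, 0.004]
contact_force: [0.1, -0.7, 0.4]
grip_width: 0.0749
gripper_force: 0.0
tcp [ 0.461  -0.2552  0.0978] d [ 0.0003 -0.0007  0.0018] rot [ 0.0036 -0.      0.0001] t 19.55
```

In the tool's units: 0.001 m / 0.2 = 0.005.

```bash
echo '[{"trans": [0,0,0.005]},{"trans": [0,0,0.005]},{"trans": [0,0,0.005]},{"trans": [0,0,0.005]},{"trans": [0,0,0.005]}]' | python3 -m pendant 0.0 80; python3 -c "
from h import *
delta([.4603,-.2549,.096])"; echo '[{"trans": [0,0,-0.15]},{"trans": [0,0,-0.35]},{"trans": [0,0,-0.51]},{"trans": [0,0,-0.51]}]' | python3 -m pendant; python3 -c "
from h import *
delta([.6,.1334,.2])"
```

```text
clock: 20.05
tcp_pos: [0.4612, -0.2554, 0.0976]
orientation: [2.219, 2.218, 0.006]
contact_force: [-2.1, 1.4, 8.8]
grip_width: 0.0474
gripper_force: 81.1
tcp [ 0.4612 -0.2554  0.0976] d [ 0.0005 -0.0009  0.0016] rot [ 0.0052  0.     -0.0004] t 20.05
clock: 20.45
tcp_pos: [0.4621, -0.2562, 0.2022]
orientation: [2.216, 2.215, 0.01]
contact_force: [0.9, -0.7, -4.4]
grip_width: 0.0475
gripper_force: 85.2
tcp [ 0.4621 -0.2562  0.2022] d [0.3897 0.1377 0.0029] rot [ 0.0106  0.002  -0.0005] t 20.45
```

In the tool's units: 0.2 m / 0.2 = 1, 0.16 m / 0.2 = 0.8.

```bash
echo '[{"trans": [0.2,0.07,-0.05]},{"trans": [0.4,0.14,-0.1]},{"trans": [0.6,0.21,-0.1]},{"trans": [0.8,0.28,-0.1]},{"trans": [1,0.35,-0.1]}]' | python3 -m pendant; echo '[{"trans": [0.2,0.07,0]},{"trans": [0.4,0.14,0]},{"trans": [0.6,0.21,0]},{"trans": [0.8,0.28,0]},{"trans": [0.95,0.34,0]}]' | python3 -m pendant;echo '[{},{},{"trans": [0,0,0.15]},{"trans": [0,0,0.3]},{"trans": [0,0,0.4]}]' | python3 -m pendant;echo '[{},{}]' | python3 -m pendant; python3 -c "
from h import *
delta([.6,.1329,.1145])"
```

```text
clock: 20.95
tcp_pos: [0.5296, -0.0532, 0.2174]
orientation: [2.221, 2.221, 0.002]
contact_force: [0.8, -0.3, -3.7]
grip_width: 0.0476
gripper_force: 85.1
clock: 21.45
tcp_pos: [0.5975, 0.1385, 0.217]
orientation: [-2.218, -2.224, -0.002]
contact_force: [1.7, -0.3, -5.3]
grip_width: 0.0476
gripper_force: 85.1
clock: 21.95
tcp_pos: [0.5967, 0.1328, 0.1361]
orientation: [2.224, 2.218, -0.002]
contact_force: [0.7, -0.3, -4.2]
grip_width: 0.0475
gripper_force: 85.0
clock: 22.15
tcp_pos: [0.5982, 0.1335, 0.1385]
orientation: [2.222, 2.218, 0.002]
contact_force: [0.7, 1.3, -4.3]
grip_width: 0.048
gripper_force: 85.0
tcp [0.5982 0.1335 0.1385] d [-0.0006  0.0018  0.024 ] rot [ 0.0021  0.0006 -0.002 ] t 22.15
```

In the tool's units: 0.022 m / 0.2 = 0.11, 0.016 m / 0.2 = 0.08.

```bash
echo '[{"trans": [-0.003,0.008,0.04]},{"trans": [-0.003,0.008,0.08]},{"trans": [-0.003,0.008,0.11]},{"trans": [-0.003,0.008,0.11]},{"trans": [-0.003,0.008,0.11]}]' | python3 -m pendant;echo '[{},{}]' | python3 -m pendant; python3 -c "
from h import *
delta([.6,.1329,.1136])"
```

```text
clock: 22.65
tcp_pos: [0.6001, 0.1344, 0.1165]
orientation: [2.22, 2.22, 0.004]
contact_force: [0.3, 1.2, -4.7]
grip_width: 0.0477
gripper_force: 85.1
clock: 22.85
tcp_pos: [0.6003, 0.1345, 0.1169]
orientation: [2.22, 2.22, 0.005]
contact_force: [0.7, -0.0, -4.6]
grip_width: 0.0473
gripper_force: 85.1
tcp [0.6003 0.1345 0.1169] d [-0.0016 -0.0004  0.0033] rot [ 0.0036 -0.0006 -0.    ] t 22.85
```

In the tool's units: 0.004 m / 0.2 = 0.02, 0.003 m / 0.2 = 0.015.

```bash
echo '[{"trans": [-0.007,0,0.0075]},{"trans": [-0.007,0,0.015]},{"trans": [-0.007,0,0.02]},{"trans": [-0.007,0,0.02]}]' | python3 -m pendant
```

```text
clock: 23.25
tcp_pos: [0.6003, 0.1327, 0.1137]
orientation: [2.221, 2.22, 0.004]
contact_force: [-4.2, -0.7, 7.5]
grip_width: 0.0472
gripper_force: 86.3
```

Contact is at the right height. Releasing, rising, moving aside and checking.

Units first: shifts go in shares of 0.2 m and turns go in shares of pi rad. So -0.001 m / 0.2 = -0.005.

```bash
echo '[{"trans": [0,0,-0.005]},{"trans": [0,0,-0.005]},{"trans": [0,0,-0.005]},{"trans": [0,0,-0.005]}]' | python3 -m pendant 0.08; echo '[{"trans": [0,0,-0.1]},{"trans": [0,0,-0.25]},{"trans": [0,0,-0.45]},{"trans": [0,0,-0.65]},{"trans": [0,0,-0.75]}]' | python3 -m pendant;echo '[{"trans": [0.1,-0.2,0]},{"trans": [0.25,-0.4,0]},{"trans": [0.4,-0.55,0]},{"trans": [0.55,-0.65,0]},{"trans": [0.65,-0.65,0]}]' | python3 -m pendant;echo '[{},{}]' | python3 -m pendant
python3 - <<'E'
from h import *
from bench import grab_frame,camera_info
np.set_printoptions(precision=4,suppress=True)
V=[]
pads=[(.6213,-.1057),(.6142,-.026),(.6071,.0537),(.6,.1334)]
for n in("scene","side"):
    p,d=grab_frame(n);c=camera_info(n);V.append(p)
    H=cv2.cvtColor(p,cv2.COLOR_BGR2HSV);m=(H[...,1]<90)&(H[...,2]>100)
    P=cloud(c,d,m)
    for q in pads:
        Q=P[np.hypot(P[:,0]-q[0],P[:,1]-q[1])<.03];B=Q[(Q[:,2]>.055)&(Q[:,2]<.067)]
        print(n,len(B),"head off",circ(B)-[*q,0],"top",np.percentile(Q[:,2],99) if len(Q) else 0)
    if n=="side": T=cloud(c,d,np.pad(np.ones((70,70),bool),((265,145),(380,190))));T=T[T[:,2]>.055];print("block",np.median(T,0))
cv2.imwrite("pics/end.png",np.hstack([cv2.resize(V[0][160:420,150:430],(400,371)),cv2.resize(V[1][130:340,240:460],(389,371))]))
E
```

```text
clock: 23.65
tcp_pos: [0.6003, 0.133, 0.1136]
orientation: [2.22, 2.22, 0.004]
contact_force: [0.4, 0.7, -0.3]
grip_width: 0.08
gripper_force: 0.0
clock: 24.15
tcp_pos: [0.601, 0.1329, 0.2672]
orientation: [2.219, 2.218, 0.011]
contact_force: [-0.2, -0.4, 0.4]
grip_width: 0.08
gripper_force: 0.0
clock: 24.65
tcp_pos: [0.4667, 0.2655, 0.2632]
orientation: [-2.217, -2.226, -0.003]
contact_force: [1.0, -0.0, -0.2]
grip_width: 0.08
gripper_force: 0.0
clock: 24.85
tcp_pos: [0.4705, 0.2625, 0.2632]
orientation: [2.22, 2.219, 0.004]
contact_force: [0.1, -1.0, -0.6]
grip_width: 0.0799
gripper_force: 0.0
scene 54 head off [-0.0006  0.0013  0.0093] top 0.07579462048953778
scene 71 head off [-0.0001 -0.0001  0.0149] top 0.07891749426471933
scene 86 head off [-0.0007  0.0006  0.0196] top 0.0812061048787321
scene 87 head off [-0.001   0.0004  0.0245] top 0.08381937550599546
side 41 head off [ 0.0009 -0.0007  0.0095] top 0.07775671182182109
side 60 head off [ 0.0015 -0.0012  0.0141] top 0.08132274206259492
side 80 head off [ 0.0008 -0.0007  0.0194] top 0.08327411883631698
side 105 head off [ 0.0003 -0.0013  0.0243] top 0.0858115938346024
block [ 0.6334 -0.1912  0.061 ]
```

View pics/end.png

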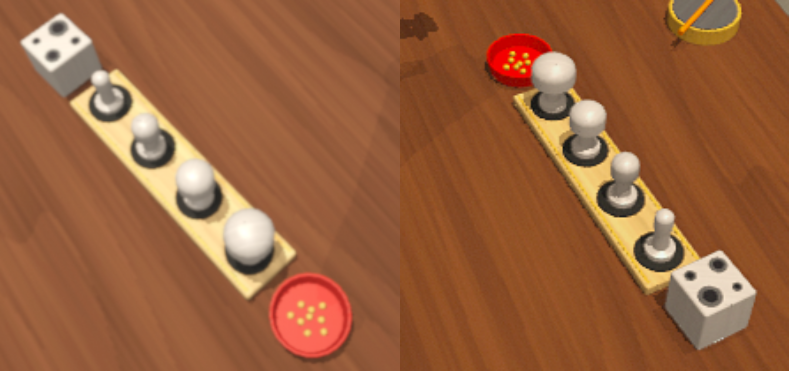

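Both views show all four stakes upright and within 1.5 mm of their pad centres. They run from smallest at the block, about (107,95) in the left view, to largest by the dish, about (250,240). The block and dish have not moved.

```bash
python3 -c "
from bench import r
print(r.hand_in())"
```

```text
the job is handed in; nothing more can be done
None
```

The job is handed in: all four stakes stand upright on their own pads, smallest by the block to largest by the dish, each within about 1.5 mm of centre, finished at about 25 s with the block and dish undisturbed.

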